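# Set the watch winder's programme wheel and start it

### The arm

A 6-joint arm with a two-finger parallel gripper is mounted at the origin on the work surface. World frame = base frame: x ahead of the robot, y to its left, z up, the work surface at z = 0. Lengths are in mm, angles in rad, forces in N, time in s.
With the tool pointing down it reaches from about 300 to 775 mm from the base axis. Payload 14.6 kg.
Tool frame: the origin (TCP) lies between the finger pads; the fingertips stand 19 mm ahead of it and the grasp point (between the pads) is the TCP (manip.tcp_to_tips is the distance from the TCP to the fingertips, in mm); x points along the fingers, z is the direction in which the jaws open and shut, and the axes are right-handed (so a half turn about x gives the same grasp; the last joint's range is limited). The gripper opens to 94 mm and grips with 3 to 60 N. Pads are 16 mm wide; open, the fingers measure 119 mm over their backs; the gripper's body (75 mm by 177 mm) begins 78 mm behind the grasp point.
Start: joints at [1.07, 0.3, 1.521, -0, 1.321, -0.067], TCP at [231.173, 499.047, 224.446] pointing down, gripper open.
Joint ranges: [-3.03, 3.03], [-0.79, 2.21], [0.23, 2.52], [-1.04, 4.18], [0, 3.07], [-2.55, 2.55]. Speed limits (rad/s): [2.22, 2.22, 2.57, 3.14, 3.14, 3.14].

### API

Orientations are given as [roll, pitch, yaw] about the fixed x, y, z axes, in that order (R = Rz(yaw) Ry(pitch) Rx(roll)).
In Python, from cell import manip gives the robot as it stands.
- The arm moves only by the tool jog_arm, never from a script. Its argument "moves" is a list that holds one entry, the list of rows, each a list of 6 numbers: the shift along the world's x, y, z in mm, then the turn, a rotation vector about the world's x, y, z in degrees. In form: [[[dx, dy, dz, wx, wy, wz], ...]]. A call has 1 to 5 rows; each row shifts and turns the pose as measured when the row begins; what a row does not reach is not made up. A row lasts 1/10 s, in which the tool goes at most 50 mm and 8.59 degrees, less where a joint would pass 70% of its speed; a pose out of reach is approached as far as the arm can. A call is refused whole if a number of a shift passes 50 or a number of a turn 8.59, either way. A call with a gripper value outside its range is refused whole. "gripper" is the opening, from -1 (shut) to 1 (fully open), set as the call begins (left out, the last holds). The fingers move at their own pace and stop on an object; "squeeze" is the grip in N (left out, the last holds). Time passes only in rows, so rows that do not move let the fingers close. It gives the time, the measured TCP pose, the force and the opening at its end, in the units of the state.
- manip.read_state(): the state, without advancing time (a new reading comes with each control period).
- manip.camera(name): name is "side" or "top" or "wrist"; returns (picture, depth): 480x640x3 uint8, blue, green, red; 480x640 float32, mm along the optical axis (not along the pixel's ray), 0 where there is no reading.
- manip.camera_params(name): a dict with "fx", "fy", "cx", "cy" (pixels), "rvec" (rotation vector, rad) and "tvec" (3), from world to camera coordinates, as OpenCV has them. Camera axes: x right, y down, z forward; pixel columns grow to the right and rows downward; lengths in mm; the calibration is good to about 2 mm. The wrist camera is an equidistant fisheye: a pixel r from the principal point sees the ray r / f radians off the axis. A picture is of the moment at which its call begins: read the wrist's pose just before it. camera_params takes no time and is no camera call; for the wrist camera it gives the pose at the moment of the call.
- manip.sign_off(): hands the job in, once; it reports no verdict.
The state is a dict: "clock": time; "joints": joint angles; "qd": joint speeds; "effort": joint torques, N m; "eef_pos": TCP position; "eef_rot": TCP orientation; "wrist_force": force on the tool from outside, world axes, zero at the start; "moment": the same for the moment, N m; "finger_gap": finger opening in mm.
Only numpy, scipy, OpenCV 4.12 (cv2) and the standard library are available. Lean on these libraries where they do the work, as an engineer would, in place of code of your own. Each camera call takes 0.05 s, during which the arm holds its last target. There are 200 camera calls.

### The job

Set the watch winder's programme: with a fingertip, gently flick the edge of its black six-armed wheel clockwise (seen from above), click by click, until its red arm points at the brass pointer, and do not run past it. Only then press the green start button down and let it go. Grip and lift nothing, leave the winder where it stands, leave everything else on the desk alone.

Things in the scene. Friction and masses are not known exactly. Their poses are not given: they have to be found in the camera images.
- winder: Watch winder, loose (1.8 kg), grey base 140 (x) x 325 (y) x 22 mm high, y from -180 to +145 mm of the origin. Origin: on its underside, mid-depth. The -x long side faces the robot; +y is left at yaw 0. A wooden drum housing with a watch on top covers y = -78 to -178 mm, 90 mm high. Wheel and button lie on the free deck left (+y) of it.
- wheel_axis (a point): Point on the wheel's upright fixed axis, level with its top face, 40 mm above the desk; axes as the winder's. Wheel 14 mm thick (deck 4 mm below it): hub of 26 mm radius, six round-ended arms 9 mm wide reaching to 46 mm radius, one red, five black. At rest one arm points to the winder's +x (the pointer), one to -x over the base's edge (35 mm from the axis). The -x side is free.
- selector (a joint): Turn of the wheel in rad, growing clockwise from above (arms on the robot's side move to +y). 0: red arm at the pointer. Clicks every 60 degrees (1.047 rad), rests at whole clicks, starts 2 to 5 clicks short (-2.09 to -5.24). About 1 N at an arm's end drives it; past half a click it goes on to the next by itself, short of that it falls back. No end stops.
- pointer_nose (a point): Tip of the brass pointer fixed on the deck, 48 mm from the wheel axis toward the winder's +x, 34 mm above the desk.
- start_top (a point): Centre of the top face of the round green spring button (radius 15 mm) on the deck to the left (+y) of the wheel, in a black housing; pressed straight down.
- start (a joint): Travel of the start button in m: 0 released, 0.005 fully down (4 N); springs back.
- stand0: Clear acrylic watch stand with a blue-dialled watch, 60 x 55 mm, about 85 mm high, loose; origin under its centre. Leave alone.
- stand1: The same with a white-dialled watch. Leave alone.
- stand2: The same with a green-dialled watch. Leave alone.
- bench_block: Round brushed steel bench block, 72 mm across, 24 mm high, loose; origin under its centre. Leave alone.
- tray: White plastic parts tray 130 x 100 x 18 mm with four compartments, loose; origin under its centre. Leave alone.
- tweezer_rest: Bamboo rest 50 x 90 x 18 mm with two tweezers lying in it, loose; origin under its centre. Leave alone.
- cabinet_drawer0 (a joint): Top drawer of the small wooden cabinet (150 x 180 x 120 mm) at the right, in m pulled out; stands slightly open. Leave alone.

How it is judged:
By the outcome, as a careful person would: the job done as asked, in the order asked, and still so for the second after the job is handed in, with the robot touching nothing.
It also fails if it takes over 64 s, if anything falls off the work surface, if the arm or the gripper's body presses on something with over 40 N, if the wrist force passes 120 N, or if a joint passes its speed limit or range.

## Working session

There is one attempt and no reset: what is moved stays moved. The work goes in short steps, Python scripts to look and compute and a tool call to move; the robot and the scene stay as the last step left them, time stands still between calls to the robot, and variables do not carry over. Pictures are saved under pics/ and viewed, about 8 in all and at most 12, crops included, and the job is handed in when it is done.

Besides the shell and the picture viewer there is one more tool, called after "Request:" in YAML: its name, and indented under it one key for each argument. jog_arm: Moves the arm, as the interface text tells. Its arguments: {"type":"object","properties":{"moves":{"type":"array","items":{"type":"array","items":{"type":"array","items":{"type":"number"}}}},"gripper":{"type":"number"},"squeeze":{"type":"number"}},"required":["moves"]}

```bash
mkdir -p pics && cat > h.py <<'E'
import numpy as np, cv2
from cell import manip
def cam(n):
    p=manip.camera_params(n); im,d=manip.camera(n); return im,d,p
def world(p,u,v,z):
    # pinhole pixel with depth z -> world
    R=cv2.Rodrigues(np.array(p['rvec'],float))[0]; t=np.array(p['tvec'],float).ravel()
    u=np.asarray(u,float);v=np.asarray(v,float)
    c=np.stack([(u-p['cx'])/p['fx']*z,(v-p['cy'])/p['fy']*z,z*np.ones_like(u)],-1)
    return (c-t)@R
E
python3 - <<'E'
from h import *
s=manip.read_state();print(s['clock'],s['eef_pos'],s['eef_rot'],s['finger_gap'])
for n in('top','side'):
    im,d,p=cam(n);cv2.imwrite(f'pics/{n}0.png',im);np.savez(f'{n}0.npz',im=im,d=d,**p);print(p)
E
```

```text
0.0 [231.0642824  498.84065451 223.87957297] [ 3.08386332  1.56961124 -2.06233103] 94.24881303201005
{'fx': 522.8253347625804, 'fy': 522.8253347625804, 'cx': 316.5223848050037, 'cy': 238.9147188985494, 'rvec': array([ 2.12760418, -2.10164432,  0.20256156]), 'tvec': array([  22.04443849,  607.87832335, 1249.14987905])}
{'fx': 465.1483074275289, 'fy': 465.1483074275289, 'cx': 309.8407552334787, 'cy': 243.53942214425356, 'rvec': array([ 2.09341221, -0.26455023,  0.11717371]), 'tvec': array([-559.6018432 ,  160.46109753,  880.54774001])}
```

View pics/top0.png

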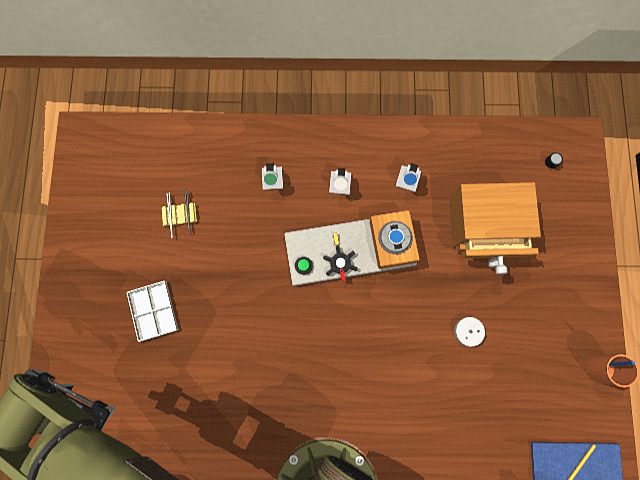

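The top view shows the winder at centre: wheel hub at about (340,263), red arm toward the robot (343,277), which is 3 clicks short. The pointer is at (337,240) and the green button at (304,265).

```bash
python3 - <<'E'
from h import *
f=np.load('top0.npz');im,d=f['im'],f['d'];p={k:f[k] for k in('fx','fy','cx','cy','rvec','tvec')}
hsv=cv2.cvtColor(im,cv2.COLOR_BGR2HSV)
def blob(name,m,roi):
    x0,x1,y0,y1=roi;mm=np.zeros(m.shape,bool);mm[y0:y1,x0:x1]=m[y0:y1,x0:x1]
    v,u=np.nonzero(mm);z=d[v,u];W=world(p,u,v,z[:,None]*0+1) if 0 else np.array([world(p,a,b,c) for a,b,c in zip(u,v,z)])
    print(name,len(u),u.mean(),v.mean(),np.median(W,0).round(1),W.min(0).round(1),W.max(0).round(1));return u,v,W
H,S,V=[hsv[...,i].astype(int) for i in range(3)]
blob('green',(abs(H-60)<15)&(S>150)&(V>80),(285,325,250,280))
blob('red',((H<6)|(H>174))&(S>180)&(V>100),(325,360,255,290))
blob('hubwhite',(S<40)&(V>215),(332,350,254,272))
blob('brass',(abs(H-26)<6)&(S>150)&(V>120),(325,350,228,250))
u,v,W=blob('base',(d>0),(280,425,205,292))
k=(W[:,2]>15)&(W[:,2]<30);r=cv2.minAreaRect(W[k][:,:2].astype(np.float32));print('deck',r)
k=(W[:,2]>15)&(W[:,2]<120);r=cv2.minAreaRect(W[k][:,:2].astype(np.float32));print('all',r)
k=(W[:,2]>75)&(W[:,2]<95);r=cv2.minAreaRect(W[k][:,:2].astype(np.float32));print('housing',r)
c=im[200:300,270:430];cv2.imwrite('pics/c1.png',cv2.resize(c,None,fx=5,fy=5,interpolation=cv2.INTER_CUBIC))
E
```

```text
green 108 302.98148148148147 264.5925925925926 [544.4  62.9  42. ] [350.7  19.4  28.5] [ 559.7   75.6 1344.3]
red 38 342.1842105263158 275.0263157894737 [518.8 -35.6  38.9] [507.6 -41.1  23.9] [538.4 -30.4  43.6]
hubwhite 71 340.11267605633805 262.22535211267603 [552.6 -30.3  40.6] [540.3 -40.5  34.5] [564.1 -20.1  46.7]
brass 36 335.8333333333333 238.61111111111111 [614.3 -20.   33.9] [600.2 -25.6  22.4] [628.9 -14.8  38.7]
base 12566 352.0115390736909 247.9893363043132 [589.9 -61.8  18.6] [ 481.6 -255.2  -10.7] [716.3 128.4  92.6]
deck ((588.1858520507812, -56.40617370605469), (150.49798583984375, 322.7030029296875), 10.085426330566406)
all ((587.7027587890625, -56.90850830078125), (151.29437255859375, 323.8531494140625), 9.941812515258789)
housing ((610.8624267578125, -163.49658203125), (121.70530700683594, 94.77082824707031), 11.170809745788574)
```

View pics/c1.png

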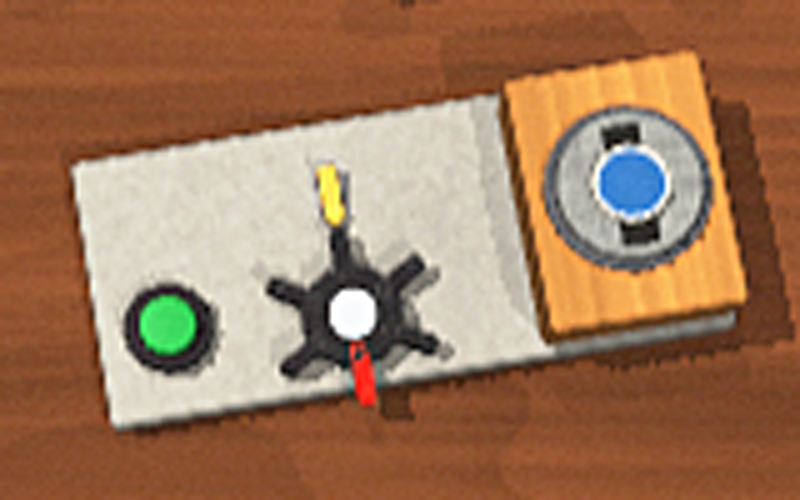

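```bash
cat >> h.py <<'E'
from scipy.spatial.transform import Rotation as Ro
AX=np.array([552.6,-30.3]);YAW=np.radians(9.7)
def st(ax=AX,yaw=YAW):
    s=manip.read_state();R=Ro.from_euler('xyz',s['eef_rot']);p=np.array(s['eef_pos'])
    c,sn=np.cos(yaw),np.sin(yaw);l=np.array([[c,sn],[-sn,c]])@(p[:2]-ax)
    M=R.as_matrix();jaw=np.degrees(np.arctan2(M[1,2],M[0,2]))
    print('t',round(s['clock'],2),'p',p.round(1),'local',l.round(1),'jaw',jaw.round(1),'toolx',M[:,0].round(3),'F',np.round(s['wrist_force'],1),'gap',round(s['finger_gap'],1),'q',np.round(s['joints'],2))
E
python3 -c "
from h import *
st()"
```

```text
t 0.1 p [231.1 498.9 224. ] local [-227.8  575.8] jaw 65.1 toolx [-0.    -0.001 -1.   ] F [ 0.1 -0.3 -0.7] gap 93.6 q [ 1.07  0.3   1.52  0.    1.32 -0.07]
```

Request:
jog_arm:
  moves:
    - [[20, -46, 0, 0, 0, 0], [20, -46, 0, 0, 0, 0], [20, -46, 0, 0, 0, 0], [20, -46, 0, 0, 0, 0], [20, -46, 0, 0, 0, 0]]
  gripper: -1

```text
clock: 0.6
eef_pos: [328.1, 268.6, 221.2]
eef_rot: [2.857, 1.566, -2.281]
wrist_force: [0.8, 0.8, -0.1]
finger_gap: 57.3
```

Request:
jog_arm:
  moves:
    - [[20, -46, 0, 0, 0, -8], [20, -46, 0, 0, 0, -8], [20, -46, 0, 0, 0, -8], [20, -46, 0, 0, 0, -8], [20, -46, 0, 0, 0, -8]]

```text
clock: 1.1
eef_pos: [425.2, 38.0, 221.3]
eef_rot: [2.876, 1.567, -2.983]
wrist_force: [0.6, 0.5, 0.4]
finger_gap: 17.4
```

Request:
jog_arm:
  moves:
    - [[15, -38, -5, 0, 0, -8], [15, -38, -5, 0, 0, -8], [10, -25, -10, 0, 0, 0], [0, 0, 0, 0, 0, 0]]

```text
clock: 1.5
eef_pos: [466.7, -72.4, 199.9]
eef_rot: [2.952, 1.566, 3.073]
wrist_force: [-0.8, 0.2, -0.0]
finger_gap: 0.4
```

```bash
python3 -c "
from h import *
st()"
```

```text
t 1.5 p [466.7 -72.4 199.9] local [-91.8 -27.1] jaw 6.9 toolx [-0.005  0.    -1.   ] F [-0.8  0.2 -0. ] gap 0.4 q [-0.23  0.15  1.76 -0.    1.23 -0.35]
```

Request:
jog_arm:
  moves:
    - [[6, -2, -40, 0, 0, 2.8], [7, -1, -40, 0, 0, 0], [0, 0, -40, 0, 0, 0], [0, 0, -25, 0, 0, 0], [0, 0, 0, 0, 0, 0]]

```text
clock: 2.0
eef_pos: [479.3, -73.8, 51.5]
eef_rot: [2.97, 1.568, -3.141]
wrist_force: [0.3, 0.4, 0.8]
finger_gap: 0.5
```

```bash
python3 -c "
from h import *
st()
im,d,p=cam('wrist');np.savez('w1.npz',im=im,d=d,**p);cv2.imwrite('pics/w1.png',im)
im,d,p=cam('side');cv2.imwrite('pics/s1.png',im)"
```

```text
t 2.0 p [479.3 -73.8  51.5] local [-79.5 -30.5] jaw 9.9 toolx [-0.002 -0.    -1.   ] F [0.3 0.4 0.8] gap 0.5 q [-0.23  0.39  1.86 -0.    0.9  -0.4 ]
```

View pics/w1.png

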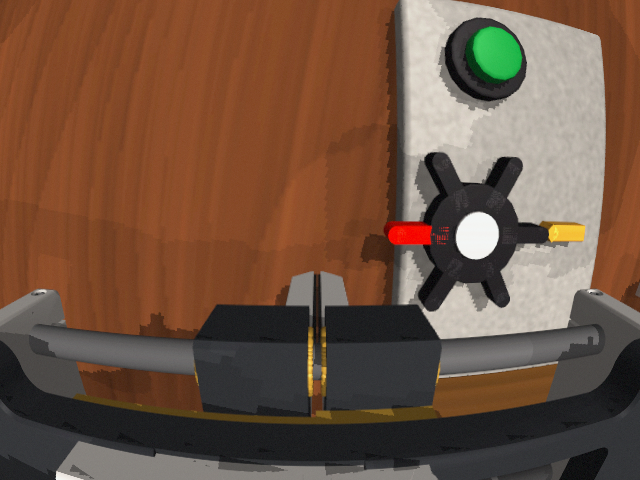

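The wrist view shows the wheel centre at (477,236), red arm tip at (389,234), and button at (497,53). The closed fingertips, at about (317,275), are right of the red arm (−y side) and outside the base.

```bash
cat >> h.py <<'E'
def fish(p,u,v,z):
    R=cv2.Rodrigues(np.array(p['rvec'],float))[0];t=np.array(p['tvec'],float).ravel()
    a,b=(u-p['cx'])/p['fx'],(v-p['cy'])/p['fy'];r=np.hypot(a,b)
    ray=R.T@np.array([a/r*np.sin(r),b/r*np.sin(r),np.cos(r)]);c=-R.T@t
    return c+ray*(z-c[2])/ray[2]
E
python3 - <<'E'
from h import *
f=np.load('w1.npz');p={k:f[k] for k in('fx','fy','cx','cy','rvec','tvec')}
for n,u,v,z in(('hub',477,236,40),('redtip',388,234,38),('point',547,231,34),('green',497,53,42),('base a',400,350,22),('base b',396,20,22),('tips',318,273,32)):
    w=fish(p,u,v,z);e=w[:2]-AX;c,s=np.cos(YAW),np.sin(YAW);print(n,w.round(1),'local',[(c*e[0]+s*e[1]).round(1),(-s*e[0]+c*e[1]).round(1)],'d',f['d'][v,u])
E
```

```text
hub [556.3 -29.5  40. ] local [np.float64(3.8), np.float64(0.2)] d 173.15335
redtip [510.5 -37.1  38. ] local [np.float64(-42.6), np.float64(0.4)] d 175.08519
point [603.6 -19.3  34. ] local [np.float64(52.2), np.float64(2.2)] d 174.09991
green [548.7  64.2  42. ] local [np.float64(12.1), np.float64(93.9)] d 151.14368
base a [ 537.4 -106.6   22. ] local [np.float64(-27.8), np.float64(-72.6)] d 64.29311
base b [498.3  74.7  22. ] local [np.float64(-35.8), np.float64(112.6)] d 179.73248
tips [480.8 -64.1  32. ] local [np.float64(-76.5), np.float64(-21.2)] d 220.99089
```

Request:
jog_arm:
  moves:
    - [[17, 3, -2, 0, 0, 0], [17, 3, -2, 0, 0, 0], [0, 0, 0, 0, 0, 0]]

```text
clock: 2.4
eef_pos: [518.4, -67.8, 56.7]
eef_rot: [-0.425, 1.56, -0.252]
wrist_force: [0.3, 1.0, 0.1]
finger_gap: 0.8
```

```bash
sed -i 's/552.6,-30.3/555.5,-29.6/' h.py && python3 -c "
from h import *
st()"
```

```text
t 2.4 p [518.4 -67.8  56.7] local [-43.  -31.4] jaw 9.9 toolx [ 0.01  -0.003 -1.   ] F [0.3 1.  0.1] gap 0.8 q [-0.2   0.44  1.76 -0.    0.93 -0.37]
```

Request:
jog_arm:
  moves:
    - [[0, 0, 0, 0, 0, 0], [0, 0, 0, 0, 0, 0]]

```text
clock: 2.6
eef_pos: [518.5, -67.7, 59.1]
eef_rot: [-0.415, 1.558, -0.242]
wrist_force: [-0.2, 0.4, 1.2]
finger_gap: 0.6
```

Request:
jog_arm:
  moves:
    - [[-2, 0, -5, 0, 0, 0], [-2, 0, -5, 0, 0, 0]]

```text
clock: 2.8
eef_pos: [514.2, -67.9, 50.0]
eef_rot: [-0.412, 1.555, -0.239]
wrist_force: [0.7, -0.0, -0.3]
finger_gap: 0.3
```

```bash
python3 -c "
from h import *
st()"
```

```text
t 2.8 p [514.2 -67.9  50. ] local [-47.2 -30.8] jaw 9.9 toolx [ 0.015 -0.004 -1.   ] F [ 0.7 -0.  -0.3] gap 0.3 q [-0.2   0.44  1.78 -0.    0.91 -0.37]
```

Request:
jog_arm:
  moves:
    - [[-1, 6, -0.5, 0, 0.9, 0], [-1, 6, -0.5, 0, 0, 0], [-1, 6, 0, 0, 0, 0], [-1, 6, 0, 0, 0, 0], [-1, 6, 0, 0, 0, 0]]

```text
clock: 3.3
eef_pos: [507.7, -36.1, 48.0]
eef_rot: [-2.54, 1.565, -2.368]
wrist_force: [0.2, -2.0, 0.4]
finger_gap: 0.6
```

```bash
python3 -c "
from h import *
st()"
```

```text
t 3.3 p [507.7 -36.1  48. ] local [-48.2   1.7] jaw 9.9 toolx [-0.004 -0.004 -1.   ] F [ 0.2 -2.   0.4] gap 0.6 q [-0.14  0.44  1.79 -0.01  0.92 -0.31]
```

Request:
jog_arm:
  moves:
    - [[-0.8, 6, 0, 0, 0, 0], [-0.8, 6, 0, 0, 0, 0], [-0.8, 6, 0, 0, 0, 0], [-0.8, 6, 0, 0, 0, 0], [-1, 6, 0, 0, 0, 0]]

```text
clock: 3.8
eef_pos: [503.0, -2.7, 48.1]
eef_rot: [-2.596, 1.566, -2.423]
wrist_force: [0.4, -0.3, 0.0]
finger_gap: 0.5
```

```bash
python3 -c "
from h import *
st()
im,d,p=cam('wrist');np.savez('w2.npz',im=im,d=d,**p);cv2.imwrite('pics/w2.png',im)"
```

```text
t 3.8 p [503.   -2.7  48.1] local [-47.2  35.3] jaw 9.9 toolx [-0.004 -0.003 -1.   ] F [ 0.4 -0.3  0. ] gap 0.5 q [-0.08  0.43  1.81 -0.    0.91 -0.25]
```

View pics/w2.png

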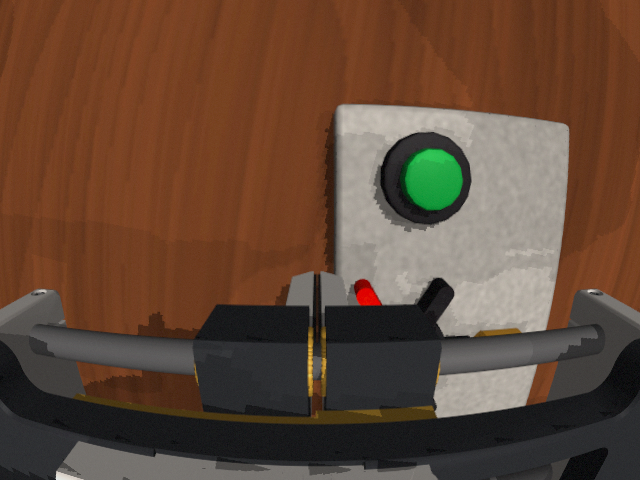

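One click done: the red arm now lies about 60° on, at (368,295). I'll back out and return for the second flick.

Request:
jog_arm:
  moves:
    - [[-15, -2.5, 0, 0, 0, 0], [-15, -2.5, 0, 0, 0, 0], [5, -33, 0, 0, 0, 0], [5, -33, 0, 0, 0, 0], [0, 0, 0, 0, 0, 0]]

```text
clock: 4.35
eef_pos: [482.0, -73.6, 48.3]
eef_rot: [-2.543, 1.566, -2.366]
wrist_force: [0.4, -1.3, 0.1]
finger_gap: 0.6
```

```bash
python3 -c "
from h import *
st()"
```

```text
t 4.35 p [482.  -73.6  48.3] local [-79.9 -31. ] jaw 10.1 toolx [-0.003 -0.003 -1.   ] F [ 0.4 -1.3  0.1] gap 0.6 q [-0.22  0.4   1.85 -0.01  0.9  -0.4 ]
```

Request:
jog_arm:
  moves:
    - [[10, 1.8, -1, 0, 0, 0], [10, 1.8, -1, 0, 0, 0], [8, 1.3, -1, 0, 0, 0], [0, 0, 0, 0, 0, 0]]

```text
clock: 4.75
eef_pos: [512.6, -66.5, 44.9]
eef_rot: [-2.6, 1.566, -2.423]
wrist_force: [-0.4, 0.6, -0.0]
finger_gap: 0.6
```

```bash
python3 -c "
from h import *
st()"
```

```text
t 4.75 p [512.6 -66.5  44.9] local [-48.5 -29.1] jaw 10.1 toolx [-0.003 -0.003 -1.   ] F [-0.4  0.6 -0. ] gap 0.6 q [-0.2   0.46  1.77 -0.    0.92 -0.37]
```

Request:
jog_arm:
  moves:
    - [[0, 6, 1.5, 0, 0, 0], [-0.8, 6, 1.5, 0, 0, 0], [-0.8, 6, 0, 0, 0, 0], [-0.8, 6, 0, 0, 0, 0], [-0.8, 6, 0, 0, 0, 0]]

```text
clock: 5.25
eef_pos: [508.9, -33.3, 48.1]
eef_rot: [-2.591, 1.566, -2.413]
wrist_force: [-0.0, -1.1, -0.2]
finger_gap: 0.4
```

```bash
python3 -c "
from h import *
st()"
```

```text
t 5.25 p [508.9 -33.3  48.1] local [-46.6   4.2] jaw 10.2 toolx [-0.004 -0.003 -1.   ] F [-0.  -1.1 -0.2] gap 0.4 q [-0.14  0.44  1.79 -0.    0.92 -0.31]
```

Request:
jog_arm:
  moves:
    - [[-1, 6, 0, 0, 0, 0], [-1, 6, 0, 0, 0, 0], [-1, 6, 0, 0, 0, 0], [-1, 6, 0, 0, 0, 0], [-1, 6, 0, 0, 0, 0]]

```text
clock: 5.75
eef_pos: [503.1, -0.1, 48.1]
eef_rot: [-2.706, 1.566, -2.527]
wrist_force: [0.7, -0.1, -0.1]
finger_gap: 0.7
```

Request:
jog_arm:
  moves:
    - [[-15, -2.5, 0, 0, 0, 0], [-15, -2.5, 0, 0, 0, 0], [5, -33, 0, 0, 0, 0], [5, -33, 0, 0, 0, 0], [0, 0, 0, 0, 0, 0]]

```text
clock: 6.25
eef_pos: [481.9, -70.3, 48.2]
eef_rot: [-2.69, 1.566, -2.508]
wrist_force: [0.2, 0.2, 0.1]
finger_gap: 0.2
```

```bash
python3 -c "
from h import *
st()
im,d,p=cam('wrist');np.savez('w3.npz',im=im,d=d,**p);cv2.imwrite('pics/w3.png',im)"
```

```text
t 6.25 p [481.9 -70.3  48.2] local [-79.4 -27.7] jaw 10.4 toolx [-0.004 -0.003 -1.   ] F [0.2 0.2 0.1] gap 0.2 q [-0.22  0.4   1.85 -0.    0.9  -0.4 ]
```

View pics/w3.png

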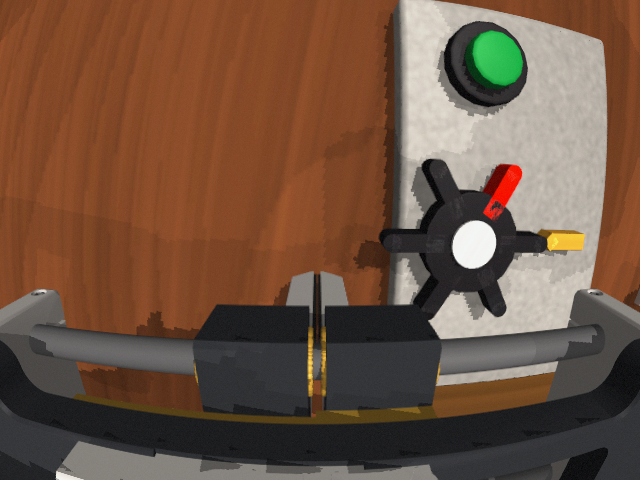

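The red arm is now at (508,180), one click short of the pointer at (565,241). One more identical flick is needed.

Request:
jog_arm:
  moves:
    - [[10, 0.8, -0.2, 0, 0, 0], [10, 0.8, -0.2, 0, 0, 0], [8, 0.3, -0.2, 0, 0, 0], [0, 0, 0, 0, 0, 0]]

```text
clock: 6.7
eef_pos: [512.3, -64.2, 47.4]
eef_rot: [-2.86, 1.566, -2.676]
wrist_force: [-0.9, -0.4, 0.8]
finger_gap: 0.5
```

```bash
python3 -c "
from h import *
st()"
```

```text
t 6.7 p [512.3 -64.2  47.4] local [-48.4 -26.8] jaw 10.6 toolx [-0.004 -0.002 -1.   ] F [-0.9 -0.4  0.8] gap 0.5 q [-0.19  0.45  1.77 -0.    0.92 -0.38]
```

Request:
jog_arm:
  moves:
    - [[0, 6, 0.5, 0, 0, 0], [-0.8, 6, 0, 0, 0, 0], [-0.8, 6, 0, 0, 0, 0], [-0.8, 6, 0, 0, 0, 0], [-0.8, 6, 0, 0, 0, 0]]

```text
clock: 7.2
eef_pos: [508.5, -31.4, 47.7]
eef_rot: [-2.847, 1.566, -2.662]
wrist_force: [-0.5, 0.3, -0.0]
finger_gap: 0.5
```

Request:
jog_arm:
  moves:
    - [[-1, 6, 0, 0, 0, 0], [-1, 6, 0, 0, 0, 0], [-1, 6, 0, 0, 0, 0], [-1, 6, 0, 0, 0, 0], [0, 0, 0, 0, 0, 0]]

```text
clock: 7.7
eef_pos: [503.7, -4.0, 47.8]
eef_rot: [-2.965, 1.565, -2.779]
wrist_force: [-0.1, -0.2, 0.8]
finger_gap: 0.6
```

Request:
jog_arm:
  moves:
    - [[-15, -2.5, 0, 0, 0, 0], [-15, -2.5, 0, 0, 0, 0], [0, 0, 30, 0, 0, 0], [0, 0, 30, 0, 0, 0], [0, 0, 0, 0, 0, 0]]

```text
clock: 8.2
eef_pos: [471.9, -9.1, 109.0]
eef_rot: [-3.08, 1.564, -2.893]
wrist_force: [-0.2, -0.2, 0.0]
finger_gap: 0.2
```

```bash
python3 -c "
from h import *
st()
im,d,p=cam('wrist');np.savez('w4.npz',im=im,d=d,**p);cv2.imwrite('pics/w4.png',im)"
```

```text
t 8.2 p [471.9  -9.1 109. ] local [-79.   34.3] jaw 10.7 toolx [-0.007 -0.002 -1.   ] F [-0.2 -0.2  0. ] gap 0.2 q [-0.1   0.27  1.85 -0.    1.03 -0.28]
```

View pics/w4.png

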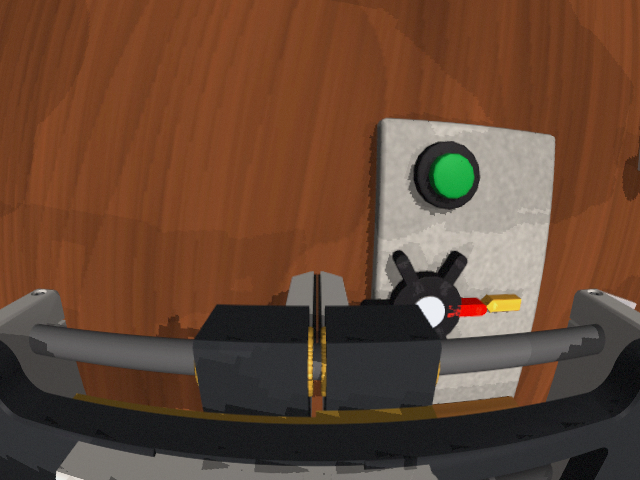

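The red arm at (470,307) now points at the brass pointer (503,303). The button is at (453,176), so I'll locate it and press it.

```bash
python3 - <<'E'
from h import *
f=np.load('w4.npz');p={k:f[k] for k in('fx','fy','cx','cy','rvec','tvec')}
hsv=cv2.cvtColor(f['im'],cv2.COLOR_BGR2HSV);m=(abs(hsv[...,0].astype(int)-60)<15)&(hsv[...,1]>150)&(hsv[...,2]>80)
v,u=np.nonzero(m);print(u.mean(),v.mean(),len(u))
for z in(40,44):print(fish(p,u.mean(),v.mean(),z).round(1))
R=cv2.Rodrigues(f['rvec'])[0];t=f['tvec'].ravel();a,b=(u-p['cx'])/p['fx'],(v-p['cy'])/p['fy'];r=np.hypot(a,b);D=f['d'][v,u]
c=np.stack([a/r*np.tan(r)*D,b/r*np.tan(r)*D,D],-1);print(np.median((c-t)@R,0).round(1))
E
```

```text
453.09869773817684 175.23166552433173 1459
[549.2  64.7  40. ]
[547.7  64.6  44. ]
[547.8  64.6  43.6]
```

Request:
jog_arm:
  moves:
    - [[25, 25, 0, 0, 0, 0], [25, 25, 0, 0, 0, 0], [25, 24, -10, 0, 0, 0], [0, 0, -15, 0, 0, 0], [0, 0, -8, 0, 0, 0]]

```text
clock: 8.75
eef_pos: [547.7, 67.4, 69.0]
eef_rot: [3.11, 1.559, -2.989]
wrist_force: [-0.1, -0.2, -0.3]
finger_gap: 0.4
```

```bash
python3 -c "
from h import *
st()"
```

```text
t 8.75 p [547.7  67.4  69. ] local [ 8.7 96.9] jaw 10.6 toolx [-0.012 -0.002 -1.   ] F [-0.1 -0.2 -0.3] gap 0.4 q [ 0.06  0.49  1.65 -0.    1.01 -0.13]
```

Request:
jog_arm:
  moves:
    - [[0, -2.8, 0, 0, -0.7, 0], [0, 0, -2, 0, 0, 0], [0, 0, -2, 0, 0, 0], [0, 0, -2, 0, 0, 0]]

```text
clock: 9.15
eef_pos: [546.4, 63.2, 61.4]
eef_rot: [-2.281, 1.569, -2.099]
wrist_force: [0.2, 1.6, 2.4]
finger_gap: 0.0
```

Request:
jog_arm:
  moves:
    - [[0, 0, -2, 0, 0, 0], [0, 0, -2, 0, 0, 0]]

```text
clock: 9.35
eef_pos: [546.6, 63.0, 58.0]
eef_rot: [-1.783, 1.569, -1.601]
wrist_force: [-2.9, 0.8, 3.4]
finger_gap: 0.4
```

Request:
jog_arm:
  moves:
    - [[0, 0, -1.5, 0, 0, 0], [0, 0, -1.5, 0, 0, 0]]

```text
clock: 9.55
eef_pos: [546.8, 63.1, 56.7]
eef_rot: [-1.357, 1.569, -1.175]
wrist_force: [-13.0, -0.7, 27.4]
finger_gap: 0.7
```

Request:
jog_arm:
  moves:
    - [[0, 0, 4, 0, 0, 0], [0, 0, 10, 0, 0, 0], [0, 0, 20, 0, 0, 0], [-25, 20, 40, 0, 0, 0], [-40, 40, 40, 0, 0, 0]]

```text
clock: 10.05
eef_pos: [492.1, 110.6, 160.2]
eef_rot: [-2.755, 1.566, -2.577]
wrist_force: [1.3, 0.6, 0.6]
finger_gap: 0.5
```

Request:
jog_arm:
  moves:
    - [[-40, 45, 20, 0, 0, 0], [-40, 45, 0, 0, 0, 0], [-40, 45, 0, 0, 0, 0], [0, 45, 0, 0, 0, 0], [0, 0, 0, 0, 0, 0]]

```text
clock: 10.55
eef_pos: [390.0, 271.2, 182.6]
eef_rot: [0.066, 1.563, 0.244]
wrist_force: [0.0, 0.3, 0.5]
finger_gap: 0.6
```

```bash
python3 - <<'E'
from h import *
st()
im,d,p=cam('top');f=np.load('top0.npz')
a=f['im'][200:300,270:430];b=im[200:300,270:430]
cv2.imwrite('pics/c2.png',cv2.resize(np.vstack([a,b]),None,fx=3,fy=3,interpolation=cv2.INTER_CUBIC))
for I in(f['im'],im):
    h=cv2.cvtColor(I,cv2.COLOR_BGR2HSV).astype(int)
    for n,m in(('green',(abs(h[...,0]-60)<15)&(h[...,1]>150)&(h[...,2]>80)),('brass',(abs(h[...,0]-26)<6)&(h[...,1]>150)&(h[...,2]>120)),('blue',(abs(h[...,0]-108)<12)&(h[...,1]>120)),('hub',(h[...,1]<40)&(h[...,2]>215))):
        x0,x1,y0,y1={'green':(285,325,250,280),'brass':(325,350,228,250),'blue':(380,410,220,255),'hub':(332,350,254,272)}[n]
        v,u=np.nonzero(m[y0:y1,x0:x1]);print(n,len(u),(u.mean()+x0).round(2),(v.mean()+y0).round(2),np.median(d[v+y0,u+x0]).round(1))
E
```

```text
t 10.55 p [390.  271.2 182.6] local [-112.5  324.4] jaw 10.2 toolx [ 0.007  0.002 -1.   ] F [0.  0.3 0.5] gap 0.6 q [ 0.53  0.17  1.78 -0.    1.18  0.35]
green 108 302.98 264.59 1315.5
brass 36 335.83 238.61 1338.0
blue 120 395.94 236.12 1282.2
hub 71 340.11 262.23 1317.2
green 108 302.98 264.59 1315.5
brass 38 335.84 238.74 1337.7
blue 121 395.91 236.07 1282.3
hub 72 340.0 262.12 1317.3
```

View pics/c2.png

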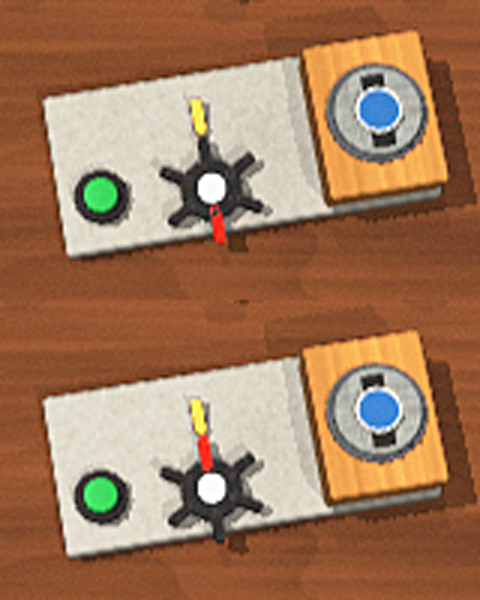

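The red arm points at the pointer, the button is back up, and the winder's marks sit within about 0.1 px of where they started. Handing in.

```bash
python3 -c "
from h import *
print(manip.sign_off())"
```

```text
the job is handed in; nothing more can be done
None
```

The job is done and handed in at about 10.6 s of the 64 s allowed. I flicked the wheel clockwise three single clicks with the closed fingertips, about 1–2 N at most in the readings. With the red arm at the pointer, I pressed the green button to its stop, let it go and moved the arm well clear.

- **Wheel:** the last top view shows the red arm in line with the brass pointer, not past it.
- **Button:** it is back up, with the same outline and camera depth as at the start. The press ended at about 27 N down with 13 N sideways, well over the 4 N needed but under the 40 N limit.
- **Winder:** the pointer, hub and watch marks are within about 0.15 pixel (under half a millimetre) of where they were, so it did not slide.
- **Disagreement:** the top and wrist cameras placed the wheel axis 3–4 mm apart. I aimed close to the wrist camera's position, and every flick landed.
- **Not checked:** I did not compare the other objects on the desk before and after. The arm stayed well above them or away from them, and I saw no unexpected contact force.

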